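Index the dividing stand to its next hole

ROBOT

A 7-joint arm with a two-finger parallel gripper is mounted at the origin on the work surface. World frame = base frame: x ahead of the robot, y to its left, z up, the work surface at z = 0. Lengths are in m, angles in rad, forces in N, time in s.
With the tool pointing down it reaches from about 0.425 to 0.875 m from the base axis. Payload 4.7 kg.
Tool frame: the origin (TCP) lies at the very end of the fingers, on their centre line; the grasp point (between the pads) lies 19 mm behind it (manip.grip_point_offset is the distance from the TCP to the grasp point, in m); z points along the fingers, y is the line along which they close (so a half turn about z gives the same grasp; the last joint's range is limited). The gripper opens to 85 mm and grips with 20 to 120 N. Pads are 22 mm wide; open, the fingers measure 114 mm over their backs; the gripper's body (76 mm by 85 mm) begins 54 mm behind the grasp point. The pads swing forward as they close: fully open they stand 13 mm farther back than shut.
Start: joints at [-1.226, 0.321, -0.07, 1.45, 0.023, 1.371, -0.057], TCP at [0.211, 0.615, 0.231] pointing down, gripper open.
Joint ranges: [-2.86, 2.86], [-0.3, 2.09], [-1.38, 1.24], [0.06, 2.45], [-1.56, 4.7], [0.09, 2.05], [-2.69, 2.69]. Speed limits (rad/s): [2.57, 2.57, 3.14, 3.14, 3.14, 3.14, 3.14].

INTERFACE

Orientations are given as a rotation vector (axis times angle).
In Python, from rig import get_obs, viewer, order, manip gives the robot as it stands.
- The arm moves only by the tool jog_arm, never from a script. Its argument "moves" is a list of rows, each a list of 3 entries, a list of its own where there are three numbers: the turn, a rotation vector about the tool's x, y, z in rad, then the shift along the tool's x, y, z in cm, then the gripper's target within -1 to 1 (shut at 1, half-way at 0, fully open at -1). A call has 1 to 10 rows; each row is the pose to reach, as a shift and turn from the pose commanded when the call began, along the tool's axes at that moment; what a row does not reach only later rows make up. A row lasts 1/10 s, in which the tool goes at most 50 mm and 8.59 degrees, less where a joint would pass 70% of its speed; a pose out of reach is approached as far as the arm can. A call with a gripper value outside its range is refused whole. The fingers move at their own pace and stop on an object; the grip force is fixed at half the most. Time passes only in rows, so rows that repeat a pose let the fingers close. It gives the time, the measured TCP pose, the force, the opening and the grip force at its end, in the units of the state.
- get_obs(): the state, without advancing time (a new reading comes with each control period).
- viewer.get_image(name): name is "scene" or "top" or "wrist"; returns a dict with "img" (400x640x3 uint8, blue, green, red), "fx", "fy", "cx", "cy" (pixels), "k1" (the pictures are not rectified: a ray, as slopes to the right and down, at radius r is drawn at 1 + k1 r^2 times it, then the intrinsics apply), "R" (3x3) and "t" (3): a world point X has camera coordinates R X + t. Camera axes: x right, y down, z forward; pixel columns grow to the right and rows downward; lengths in m; the calibration is good to about 2 mm. A picture is of the moment at which its call begins. There is no depth.
- order.hand_in(): hands the job in; it is judged then, once.
Trained networks look in a picture, given as the dict that the camera call returned (one of the last four; its "shot" number tells which), for a name from the list of things; names that differ only in an ending like _2 or _b are one class to them, and where a whole thing is asked for, a point or a joint stands for the part that bears it (a point fixed in the world has none). Each returns a list of dicts, best first, with "conf" (0 to 1); they miss things now and then, are a little off and sometimes report something else, mostly with a low value. They report only what shows in the picture. A call takes as long as a camera call. They do not tell look-alikes from the thing itself.
- viewer.cut_out(query, picture): "pixels" (400x640 bool, what is visible of it) and "extent" ([left, top, right, bottom] in pixels, round what is visible of it).
- viewer.spot_point(query, picture): "location" ([column, row] in pixels: a listed point, or the origin of a listed thing).
The state is a dict: "time": time; "joints": joint angles; "qd": joint speeds; "tau": joint torques, N m; "eef_pos": TCP position; "eef_rot": TCP orientation; "wrist_force": force on the tool from outside, world axes, zero at the start; "torque": the same for the moment, N m; "width": finger opening in m; "grasp_force": force on a finger pad.
Only numpy, scipy, OpenCV 4.12 (cv2) and the standard library are available. Lean on these libraries where they do the work, as an engineer would, in place of code of your own. Each camera call takes 0.05 s, during which the arm holds its last target. There are 200 camera calls.

TASK

First move the wooden stepped post that stands in the way of the dividing stand's yellow-tipped pointer: stand it upright near the middle of the cork pad and let go, without tipping it over or touching it with the pointer. Then pull the stand's black knob straight out along its own leaning axis until the sprung pin is clear, swing the arm to the neighbouring hole ringed in red, and let the pin spring fully home there. Leave everything else on the bench where it is.

Things in the scene. Friction and masses are not known exactly. Their poses are not given: they have to be found in the camera images.
- post_centre (a point): Centre of the loose light-wood stepped post, 100 mm tall, 0.12 to 0.25 kg, upright on the bench on the robot's side of the dividing stand: foot 56 mm diameter up to 22 mm, middle 37 mm diameter from 22 to 78 mm (grasp here), top 24 mm diameter. The point is on its axis, 50 mm above its underside; z is its axis. Most finger room: across the stand, along stand's y.
- pad_top (a point): Centre of the top face of the flat square cork pad, 120 x 120 mm and 6 mm thick, fixed to the bench, clear all round and above. It lies either left or right of the dividing stand. z up.
- stand: Green frame of the dividing stand, fixed, 200 x 250 mm. Origin on the bench, x away from the robot, y left. It carries a round steel hole plate, 200 mm diameter, leaning back 35 degrees from level (face up and towards the robot). A copper dish, 84 mm diameter, sits at the middle of the arm that turns on the plate.
- plate_centre (a point): Centre of the hole plate's top face, 115 mm above the bench. z = outward normal = turning axis = direction the knob pulls. x lies up the slope, away from the robot, y to the left (both turned up to 0.15 rad about z). Six holes 60 degrees apart, 75 mm from the centre; the pin starts in the one at -30 degrees (from x towards y), the red-ringed one is at +30. The plate itself stays fixed.
- lamp_bar (a point): Middle of the fixed orange lamp bar, 14 mm deep (x), 250 mm wide (y), 18 mm tall, underside 322 mm above the bench, on rails running back from its ends to two posts of the stand. It hangs above the knob's path, 10 to 25 mm farther from the robot than the knob's centre: a vertical gripper on the knob runs into it, one in line with the knob's axis passes in front. Axes as stand.
- next_hole (a point): Centre of the mouth of the red-ringed hole (12 mm diameter, 10 mm deep; red ring 28 mm diameter) in the top face of the plate. Axes as plate_centre.
- knob_centre (a point): Centre of the black round knob with a red band near its free end: 28 mm diameter, 62 mm long, its axis along plate_centre's z (z points out along the pull). With the pin home this point lies 51 mm above the plate's face; the knob's foot is 7 mm above the arm. The knob spins freely on the pin, so the gripper need not turn with the arm.
- tail_tip (a point): Yellow end of the pointer tail, 160 mm from the plate's centre, opposite the knob. The 20 mm wide aluminium arm runs from the knob through the centre to here. As the knob goes to the next hole the tail sweeps low over the bench from left to right, where the post stands.
- swing (a joint): Angle of the arm, rad: 0 = pin in the starting hole, +1.047 = pin in the red-ringed hole (positive about plate_centre's z: the knob, at the far side of the plate, moves to the robot's left). Light friction, about 2 N at the knob.
- plunger (a joint): How far the pin is pulled out, m: 0 = fully home, clear of the plate at 0.010, stop at 0.018. The spring takes 6 N at 0 and 11 N at 0.018 and pushes the pin back when let go. The rounded pin is 9 mm in diameter and drops in when within about 3 mm of the hole's centre.
- post: The same wooden stepped post; origin at the centre of its underside.
- hole_plate: The hole plate together with the arm, dish, tail and knob that it carries; origin and axes as plate_centre.
- knob: The black knob; origin on its axis in the plate's face when home, z along the pull.
- caliper: Steel vernier caliper, 200 mm long, lying on a paper drawing; bystander; origin under its centre.
- driver: Screwdriver with a blue handle, 190 mm long, lying; bystander; origin under its centre.
- hammer: Hammer with a wooden handle, 260 mm long, lying; bystander; origin under its centre.
- jar: Amber jar with a brass lid, 72 mm diameter, 95 mm tall; bystander; origin under its centre.
- cone: Dark steel tapered mandrel standing upright, 68 mm foot, 166 mm tall; bystander; origin under its centre.
- bowl: Small copper bowl, 100 mm diameter, 45 mm tall; bystander; origin under its centre.
There are look-alikes about, which are no part of the job. Of the things like the part that bears pad_top, leave any that is green; of the rest the larger one is meant.

How it is judged:
On the way, in this order (a step that is already met when the one before it is completed fails the run):
1. the post stands upright on the cork pad, let go, while the pin is still in its starting hole (horizontal distance between post_centre and pad_top below 0.04 m and z of post_centre in the frame of pad_top between 0.046 and 0.054 m and angle between post_centre's own z axis and vertical below 0.1 rad and contact force between the fingers and post below 0.1 N and linear speed of post below 0.02 m/s and value of joint swing between -0.06 and 0.06 rad and value of joint plunger below 0.002 m), for 0.2 s.
2. the pin is pulled clear of the starting hole (value of joint plunger above 0.0095 m and value of joint swing below 0.3 rad), for 0.1 s.
3. the pin is fully home in the red-ringed hole and the knob is let go (value of joint swing between 1.0122 and 1.0822 rad and value of joint plunger below 0.002 m and velocity of joint swing between -0.05 and 0.05 rad/s and contact force between the fingers and knob below 0.1 N), for 0.2 s.
At the end, for the whole second after the job is handed in: The post stands upright (within 0.1 rad) and at rest on the cork pad, its axis within 40 mm of the pad's centre; the arm is within 0.035 rad of the red-ringed hole with the pin no more than 2 mm out; post and knob are let go (all of step 3 and horizontal distance between post_centre and pad_top below 0.04 m and z of post_centre in the frame of pad_top between 0.046 and 0.054 m and angle between post_centre's own z axis and vertical below 0.1 rad and contact force between the fingers and post below 0.1 N and linear speed of post below 0.02 m/s); the robot touches nothing.
It fails at once if the pointer, or another part of the stand's dial, pushes against the post (contact force between hole_plate and post above 1 N).
It fails at once if the post is tipped over (angle between post_centre's own z axis and vertical above 0.6 rad).
It fails at once if another loose thing on the bench is moved by more than 30 mm (distance of any of caliper, driver, hammer, jar, cone, bowl from where it was at the start of the episode above 0.03 m).
It also fails if it takes over 62 s, if anything falls off the work surface, if the arm or the gripper's body presses on something with over 40 N, if the wrist force passes 120 N, or if a joint passes its speed limit or range.

## Working session

There is one attempt and no reset: what is moved stays moved. The work goes in short steps, Python scripts to look and compute and a tool call to move; the robot and the scene stay as the last step left them, time stands still between calls to the robot, and variables do not carry over. Pictures are saved under pics/ and viewed, at most 10 in all, crops included, and the job is handed in when it is done.

Besides the shell and the picture viewer there is one more tool, called after "Emit:" as a command line: name --argument value ..., lists and objects as JSON in quotes. jog_arm: Moves the arm, as the interface text tells. Its arguments: {"type":"object","properties":{"moves":{"type":"array"}},"required":["moves"]}

```bash
ls; mkdir -p pics; python3 - <<'E'
from rig import get_obs, viewer, manip
import cv2
o=get_obs(); print(o['time'],o['eef_pos'],o['eef_rot'],o['width'],manip.grip_point_offset)
import numpy as np
ims=[]
for n in ['scene','top']:
    p=viewer.get_image(n); cv2.imwrite(f'pics/{n}0.png',p['img']); 
    print(n,p['fx'],p['cx'],p['cy'],p['k1'],np.round(p['R'],3).tolist(),np.round(p['t'],3))
    for q in ['post_centre','pad_top','stand','plate_centre','lamp_bar','next_hole','knob_centre','tail_tip','cone','jar','bowl','hammer','driver','caliper']:
        print(q,[(np.round(d['location']).tolist(),round(d['conf'],2)) for d in viewer.spot_point(q,p)][:4])
E
```

```text
pics
0.0 [0.21100715 0.61422961 0.23022926] [-5.17198513e-01 -3.09853110e+00  2.98677547e-03] 0.08523702350391477 0.0187
scene 447.6406847519139 318.846237302958 200.02116096683224 -0.029926130412422168 [[-0.82, 0.572, 0.009], [0.491, 0.712, -0.501], [-0.293, -0.407, -0.865]] [ 0.429 -0.122  1.796]
post_centre [([328.0, 227.0], 0.61), ([318.0, 258.0], 0.21)]
pad_top [([302.0, 128.0], 0.93), ([300.0, 205.0], 0.86), ([280.0, 174.0], 0.59)]
stand [([318.0, 258.0], 0.85), ([324.0, 341.0], 0.44), ([336.0, 170.0], 0.39)]
plate_centre [([310.0, 251.0], 0.84)]
lamp_bar [([306.0, 229.0], 0.8)]
next_hole [([313.0, 266.0], 0.77)]
knob_centre []
tail_tip [([349.0, 246.0], 0.61), ([328.0, 229.0], 0.52)]
cone [([323.0, 340.0], 0.96)]
jar [([364.0, 368.0], 0.72)]
bowl [([254.0, 152.0], 0.85), ([326.0, 341.0], 0.5)]
hammer [([230.0, 184.0], 0.63), ([325.0, 339.0], 0.37)]
driver [([338.0, 168.0], 0.43), ([348.0, 250.0], 0.22)]
caliper [([380.0, 240.0], 0.76)]
top 397.89661907624674 313.3621310987839 200.0334189489624 0.01108293275948359 [[-0.013, -1.0, -0.02], [-0.999, 0.014, -0.052], [0.052, 0.019, -0.998]] [1.000e-03 5.090e-01 1.295e+00]
post_centre [([311.0, 202.0], 0.47)]
pad_top [([357.0, 198.0], 0.91), ([408.0, 201.0], 0.61), ([452.0, 259.0], 0.6)]
stand [([291.0, 180.0], 0.92)]
plate_centre [([287.0, 167.0], 0.59)]
lamp_bar [([272.0, 143.0], 0.89), ([409.0, 201.0], 0.23)]
next_hole [([269.0, 155.0], 0.85)]
knob_centre [([293.0, 154.0], 0.52)]
tail_tip [([277.0, 214.0], 0.69)]
cone [([219.0, 140.0], 0.62), ([286.0, 168.0], 0.35)]
jar [([279.0, 215.0], 0.33)]
bowl [([453.0, 191.0], 0.91)]
hammer [([429.0, 146.0], 0.71)]
driver [([378.0, 262.0], 0.82)]
caliper [([273.0, 250.0], 0.59)]
```

```bash
cat > h.py <<'E'
import numpy as np, cv2
from scipy.optimize import least_squares
from scipy.spatial.transform import Rotation as Ro
def ray(p,uv):
    K=np.array([[p['fx'],0,p['cx']],[0,p['fy'],p['cy']],[0,0,1.]])
    n=cv2.undistortPoints(np.array([[uv]],float),K,np.array([p['k1'],0,0,0.]))[0,0]
    R=np.array(p['R']);t=np.array(p['t']); return -R.T@t, R.T@np.array([n[0],n[1],1])
def atz(p,uv,z):
    c,d=ray(p,uv); return c+d*(z-c[2])/d[2]
def proj(p,X):
    c=np.array(p['R'])@np.array(X)+np.array(p['t']); a=c[:2]/c[2]; a=a*(1+p['k1']*(a@a))
    return np.array([p['fx']*a[0]+p['cx'],p['fy']*a[1]+p['cy']])
def tri(obs):
    A=0;b=0
    for p,uv in obs:
        c,d=ray(p,uv); d=d/np.linalg.norm(d); M=np.eye(3)-np.outer(d,d); A=A+M; b=b+M@c
    return np.linalg.solve(A,b)
E
python3 - <<'E'
import cv2,numpy as np
a=cv2.imread('pics/top0.png'); s=cv2.imread('pics/scene0.png')
cv2.imwrite('pics/a.png',cv2.resize(a[90:310,200:480],None,fx=2.8,fy=2.7,interpolation=cv2.INTER_CUBIC))
cv2.imwrite('pics/b.png',cv2.resize(s[80:390,200:420],(568,600)[::1] if 0 else (426,600),interpolation=cv2.INTER_CUBIC))
E
```

```text
(no output)
```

View pics/a.png

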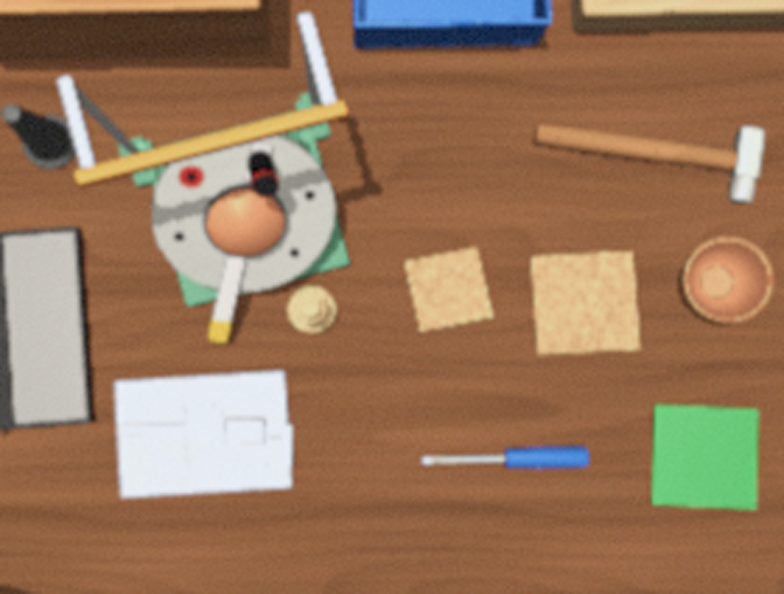

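View pics/b.png

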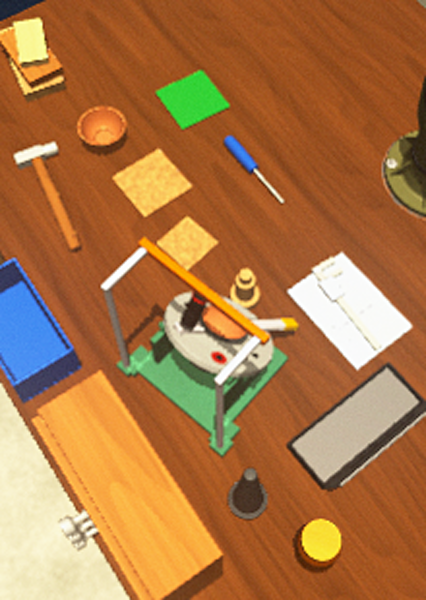

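Candidates for the pad in the top picture: small cork at (360,197), larger cork at (409,201), green square at (452,259). The larger cork at (409,201) fits: it isn't green and it's bigger. The enlarged crop confirms this. The post is at (311,202), and the knob is behind the dish at (293,154). The red ring is at (268,155).

```bash
cat > fit.py <<'E'
from h import *
def frame(q):
    x,y,psi,phi=q
    return np.array([x,y,.115]), Ro.from_euler('z',psi)*Ro.from_euler('y',-np.radians(35))*Ro.from_euler('z',phi)
def pol(q,ang,r,h):
    P,R=frame(q); a=np.radians(ang); return P+R.apply([r*np.cos(a),r*np.sin(a),h])
E
python3 - <<'E'
from fit import *
from rig import viewer
T=viewer.get_image('top');S=viewer.get_image('scene')
ct=lambda x,y:(200+x/2.8-.3,90+y/2.7-.3)
cs=lambda x,y:(200+x*220/426-.3,80+y*310/600-.3)
obs=[(T,ct(191,177),30,75,0),(T,ct(179,237),90,75,0),(T,ct(294,253),210,75,0),(T,ct(310,195),270,75,0),(S,cs(218,357),30,75,0),
 (T,ct(219,341),150,160,14),(S,cs(297,324),150,160,14)]
f=lambda q:np.concatenate([proj(p,pol(q,a,r/1e3,h/1e3))-uv for p,uv,a,r,h in obs])
r=least_squares(f,[.6,.05,0,0]); q=r.x; print('q',q, np.round(r.fun.reshape(-1,2),1).tolist())
print('knob c',pol(q,-30,.075,.051),'next',pol(q,30,.075,0), 'kn top px',proj(T,pol(q,-30,.075,.082)),proj(S,pol(q,-30,.075,.082)),'tail',pol(q,150,.16,.014))
# lamp ends
for n,a,b in [('L',ct(78,177),cs(264,338)),('R',ct(345,108),cs(145,242))]: print('lamp',n,tri([(T,a),(S,b)]),atz(T,a,.331))
for n,a,b in [('posttop',ct(314,299),cs(246,272))]: print(n,tri([(T,a),(S,b)]),atz(T,a,.1),atz(S,b,.1))
for n,p in (('T',T),('S',S)):
    for k in ('pad_top','post_centre'):
        for d in viewer.cut_out(k,p)[:3]:
            ys,xs=np.nonzero(d['pixels']); 
            uv=(xs.mean(),ys.mean()); print(n,k,round(d['conf'],2),np.round(uv,1),len(xs),d['extent'],atz(p,uv,.006 if 'pad' in k else .05).round(4), cv2.minAreaRect(np.c_[xs,ys].astype(np.float32))[1:])
E
```

```text
q [0.59741656 0.07229077 0.22580006 0.07677691] [[-0.0, -0.1], [-0.1, -0.2], [-0.0, 0.3], [-0.2, 0.4], [0.1, 0.1], [-1.0, -0.3], [-1.1, -1.4]]
knob c [0.63016079 0.04656099 0.19557167] next [0.63733598 0.124936   0.15049535] kn top px [294.08850566 159.26593883] [303.90819879 231.49153339] tail [0.458915   0.11141151 0.04370564]
lamp L [0.60794804 0.20067957 0.33668818] [0.60836549 0.20247187 0.331     ]
lamp R [ 0.66617073 -0.03575397  0.33284425] [ 0.6691664  -0.03798268  0.331     ]
posttop [0.49880376 0.0009516  0.10863524] [ 0.50362304 -0.0026014   0.1       ] [0.49170092 0.00121787 0.1       ]
T pad_top 0.84 [451.4 258.9] 1393 [432.7, 240.6, 471.6, 280.6] [ 0.3117 -0.4522  0.006 ] ((38.0, 38.0), 90.0)
T pad_top 0.62 [408.4 201.9] 1347 [387.4, 182.7, 427.9, 223.2] [ 0.4991 -0.3178  0.006 ] ((37.30952835083008, 37.438289642333984), 86.3086166381836)
T post_centre 0.69 [293.7 155.1] 151 [286.8, 144.5, 298.6, 165.0] [0.6531 0.055  0.05  ] ((16.0, 10.0), 90.0)
S pad_top 0.92 [298.4 130.9] 612 [281.7, 117.0, 315.6, 142.4] [ 0.3142 -0.45    0.006 ] ((22.807889938354492, 28.621667861938477), 63.43495178222656)
S pad_top 0.82 [277.7 174.7] 807 [257.8, 156.7, 298.6, 195.1] [ 0.5036 -0.3132  0.006 ] ((30.887784957885742, 29.243568420410156), 49.76364517211914)
S pad_top 0.61 [295.7 206. ] 455 [283.9, 192.9, 309.7, 219.0] [ 0.5231 -0.1539  0.006 ] ((21.92030906677246, 22.62741470336914), 45.0)
S post_centre 0.47 [325.5 229.8] 225 [320.9, 219.4, 333.9, 242.0] [0.5017 0.0097 0.05  ] ((15.100241661071777, 18.382904052734375), 23.198589324951172)
```

```bash
cat > go.py <<'E'
from h import *
from rig import get_obs
def down(yaw): # tool z down, tool y along stand y (yaw)
    y=np.array([-np.sin(yaw),np.cos(yaw),0]); z=np.array([0,0,-1.]); return Ro.from_matrix(np.c_[np.cross(y,z),y,z])
def rel(pos,R,flip=True):
    o=get_obs(); R0=Ro.from_rotvec(o['eef_rot'])
    opts=[R0.inv()*R,R0.inv()*R*Ro.from_euler('z',np.pi)]
    t=min(opts,key=lambda r:r.magnitude())
    s=R0.inv().apply(np.array(pos)-o['eef_pos'])*100
    print('turn',t.as_rotvec().round(3).tolist(),'shift cm',s.round(2).tolist(),'rows',max(np.linalg.norm(s)/5,np.degrees(t.magnitude())/8.59).round(1),'t',o['time'],'w',round(o['width'],4),'F',np.round(o['wrist_force'],1))
E
python3 -c "
from go import *
rel([.500,.0,.20],down(.235))"
```

```text
turn [0.0, 0.0, -0.566] shift cm [-47.28, -48.76, 3.13] rows 13.6 t 1.8 w 0.0858 F [ 0.  -0.3 -0. ]
```

Emit:
jog_arm --moves '[[[0,0,-0.566],[-47.3,-48.8,3.1],-1],[[0,0,-0.566],[-47.3,-48.8,3.1],-1],[[0,0,-0.566],[-47.3,-48.8,3.1],-1],[[0,0,-0.566],[-47.3,-48.8,3.1],-1],[[0,0,-0.566],[-47.3,-48.8,3.1],-1],[[0,0,-0.566],[-47.3,-48.8,3.1],-1],[[0,0,-0.566],[-47.3,-48.8,3.1],-1],[[0,0,-0.566],[-47.3,-48.8,3.1],-1],[[0,0,-0.566],[-47.3,-48.8,3.1],-1],[[0,0,-0.566],[-47.3,-48.8,3.1],-1]]'

```text
time: 2.8
eef_pos: [0.4238, 0.1612, 0.2089]
eef_rot: [-0.369, 3.119, 0.001]
wrist_force: [1.6, 0.8, 0.3]
width: 0.0854
grasp_force: 0.0
```

```bash
python3 -c "
from go import *
rel([.500,.0,.20],down(.235)); print(get_obs()['eef_pos'])"
```

```text
turn [0.001, 0.001, 0.0] shift cm [-3.65, -17.45, 0.89] rows 3.6 t 2.8 w 0.0854 F [1.6 0.8 0.3]
[0.42383903 0.16123205 0.20892882]
```

Emit:
jog_arm --moves '[[[0,0,0],[-3.6,-17.4,0.9],-1],[[0,0,0],[-3.6,-17.4,0.9],-1],[[0,0,0],[-3.6,-17.4,0.9],-1],[[0,0,0],[-3.6,-17.4,0.9],-1],[[0,0,0],[-3.6,-17.4,0.9],-1],[[0,0,0],[-3.6,-17.4,0.9],-1]]'

```text
time: 3.4
eef_pos: [0.4987, 0.0023, 0.1996]
eef_rot: [0.366, -3.12, -0.001]
wrist_force: [-0.4, 0.1, 0.0]
width: 0.0853
grasp_force: 0.0
```

```bash
python3 - <<'E'
from go import *
from fit import *
from rig import viewer
W=viewer.get_image('wrist'); S=viewer.get_image('scene')
np.savez('w1.npz',**W)
cv2.imwrite('pics/w1.png',W['img'])
print(get_obs()['eef_pos'])
for k in ('post_centre','next_hole','tail_tip','knob_centre'):
    print(k,[(np.round(d['location'],1).tolist(),round(d['conf'],2)) for d in viewer.spot_point(k,W)][:3])
d=viewer.cut_out('post',W)
if d: print(d[0]['conf'],d[0]['extent'])
print('pred post top',proj(W,[.5,0,.1]),'foot',proj(W,[.5,0,0]), proj(W,[.5,0,.05]))
rel([.500,.0,.20],down(.235))
E
```

```text
[0.49846205 0.00388256 0.19957055]
post_centre [([319.3, 181.8], 0.56)]
next_hole []
tail_tip [([435.3, 173.0], 0.73)]
knob_centre []
0.66 [292.1, 145.9, 346.4, 212.7]
pred post top [313.45645217 203.11215283] foot [314.53542545 174.39721956] [314.07960445 186.52458014]
turn [0.0, 0.0, 0.002] shift cm [-0.06, -0.36, -0.03] rows 0.1 t 3.75 w 0.0853 F [ 0.2 -0.7  0.2]
```

View pics/w1.png

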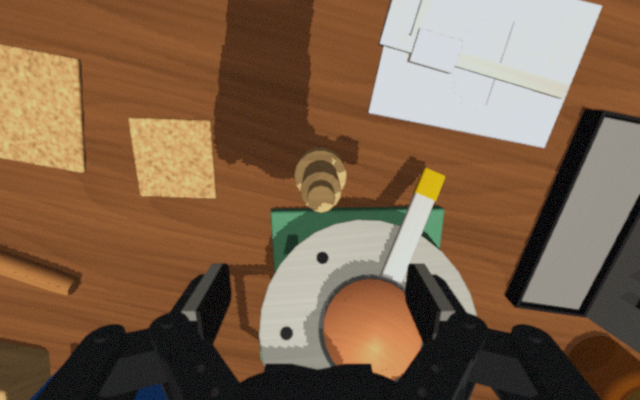

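The wrist view shows the post top at about (321,195), its foot at (321,172) and the yellow tail tip at (432,183). The plate is below, and there is free finger room across the stand.

```bash
python3 - <<'E'
from go import *
W=dict(np.load('w1.npz'))
W={k:(v.item() if v.ndim==0 else v) for k,v in W.items()}
print(atz(W,(321,195),.1),atz(W,(319.3,181.8),.05),atz(W,(321,174),0.022), atz(W,(320.5,175),.022))
p=atz(W,(320.5,188),.075); print(p)
rel([.502,-.006,.20],down(.235)); print(get_obs()['eef_pos'])
E
```

```text
[0.49165374 0.00445771 0.1       ] [0.49412316 0.00389229 0.05      ] [0.49268103 0.00557346 0.022     ] [0.49386851 0.00531039 0.022     ]
[0.49295413 0.00458423 0.075     ]
turn [0.0, 0.0, 0.002] shift cm [-0.11, -0.99, -0.03] rows 0.2 t 3.75 w 0.0853 F [ 0.2 -0.7  0.2]
[0.4986047  0.00332951 0.19965279]
```

```bash
python3 -c "
from go import *
rel([.495,.003,.035],down(.235))"
```

```text
turn [0.0, 0.0, 0.002] shift cm [0.36, 0.05, 16.47] rows 3.3 t 3.75 w 0.0853 F [ 0.2 -0.7  0.2]
```

Emit:
jog_arm --moves '[[[0,0,0],[0.4,0,3],-1],[[0,0,0],[0.4,0,6],-1],[[0,0,0],[0.4,0,9],-1],[[0,0,0],[0.4,0,12],-1],[[0,0,0],[0.4,0,15],-1],[[0,0,0],[0.4,0,16.4],-1],[[0,0,0],[0.4,0,16.4],-1],[[0,0,0],[0.4,0,16.4],-1]]'

```text
time: 4.55
eef_pos: [0.4957, 0.0016, 0.0364]
eef_rot: [-0.369, 3.119, -0.0]
wrist_force: [-0.4, -0.4, 0.7]
width: 0.0855
grasp_force: 0.0
```

Emit:
jog_arm --moves '[[[0,0,0],[0,0,0],0],[[0,0,0],[0,0,0],0.3],[[0,0,0],[0,0,0],0.5],[[0,0,0],[0,0,0],0.7],[[0,0,0],[0,0,0],1],[[0,0,0],[0,0,0],1],[[0,0,0],[0,0,0],1],[[0,0,0],[0,0,0],1]]'

```text
time: 5.35
eef_pos: [0.4957, 0.0019, 0.0366]
eef_rot: [-0.369, 3.118, 0.001]
wrist_force: [-1.0, 1.2, 5.7]
width: 0.0356
grasp_force: 59.7
```

Emit:
jog_arm --moves '[[[0,0,0],[0,0,-0.8],1],[[0,0,0],[0,0,-2],1],[[0,0,0],[0,0,-4],1],[[0,0,0],[0,0,-6],1],[[0,0,0],[0,0,-6],1]]'

```text
time: 5.85
eef_pos: [0.4971, 0.0014, 0.0986]
eef_rot: [-0.368, 3.114, 0.001]
wrist_force: [1.0, 0.2, -1.3]
width: 0.0356
grasp_force: 60.1
```

```bash
python3 -c "
from go import *
print(get_obs()['grasp_force'])
rel([.501,-.316,.097],down(0.1))"
```

```text
60.06323218345642
turn [0.0, 0.006, 0.135] shift cm [7.01, -30.96, 0.12] rows 6.3 t 5.85 w 0.0356 F [ 1.   0.2 -1.3]
```

Emit:
jog_arm --moves '[[[0,0,0.0],[0.7,-3,0],1],[[0,0,0.03],[1.6,-7,0],1],[[0,0,0.06],[2.5,-11,0],1],[[0,0,0.1],[3.4,-15,0],1],[[0,0,0.135],[4.3,-19,0],1],[[0,0.003,0.135],[5.2,-23,0],1],[[0,0.005,0.135],[6.1,-27,0],1],[[0,0.006,0.135],[6.8,-30,0],1],[[0,0.006,0.135],[7,-31,0],1],[[0,0.006,0.135],[7,-31,0],1]]'

```text
time: 6.85
eef_pos: [0.4979, -0.3181, 0.0948]
eef_rot: [0.152, -3.13, 0.002]
wrist_force: [0.4, -0.3, -1.7]
width: 0.0358
grasp_force: 60.5
```

```bash
python3 - <<'E'
from go import *
from rig import viewer
W=viewer.get_image('wrist');T=viewer.get_image('top')
cv2.imwrite('pics/p1.png',np.hstack([cv2.resize(W['img'],None,fx=.625,fy=.625),cv2.resize(T['img'][100:300,330:490],(400,500))[:250*2][::1][:250] if 0 else cv2.resize(T['img'][140:265,330:530],(400,250))]))
for n,p in (('W',W),('T',T)):
    for d in viewer.cut_out('pad_top',p)[:3]:
        ys,xs=np.nonzero(d['pixels']); c=cv2.minAreaRect(np.c_[xs,ys].astype(np.float32)); print(n,round(d['conf'],2),len(xs),d['extent'],atz(p,c[0],.006).round(4))
print(get_obs()['eef_pos'],get_obs()['width'])
print('pad proj',proj(W,[.501,-.316,.006]),proj(T,[.501,-.316,.006]))
rel([.501,-.316,.0445],down(0.1))
E
```

```text
W 0.72 2111 [67.8, 0.3, 220.5, 27.4] [ 0.3716 -0.444   0.006 ]
W 0.66 9744 [451.4, 194.6, 564.9, 293.0] [ 0.5152 -0.1566  0.006 ]
T 0.67 699 [343.2, 180.3, 376.7, 209.5] [ 0.5182 -0.1588  0.006 ]
T 0.66 652 [390.2, 183.1, 423.4, 224.5] [ 0.4974 -0.3084  0.006 ]
[ 0.49955144 -0.31403878  0.09510961] 0.0358549007210927
pad proj [318.65911877 211.5417168 ] [407.78773334 201.386474  ]
turn [0.001, -0.006, 0.003] shift cm [-0.15, -0.22, 5.06] rows 1.0 t 7.05 w 0.0359 F [-0.2  0.4 -2.4]
```

View pics/p1.png

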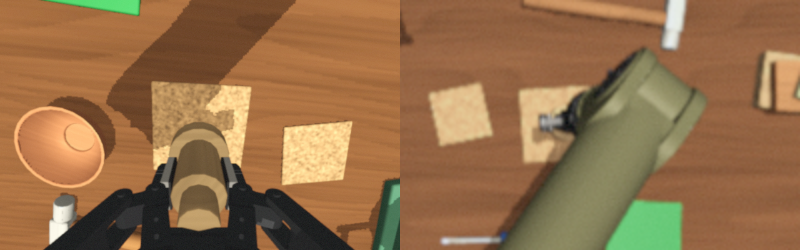

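The wrist view shows the post held over the larger cork pad (columns about 245–400 in the full image), well centred. I'll lower it.

Emit:
jog_arm --moves '[[[0,0,0],[0,0,2],1],[[0,-0.003,0],[0,0,3.5],1],[[0,-0.005,0],[0,0,4.5],1],[[0,-0.005,0],[0,0,4.9],1],[[0,-0.005,0],[0,0,5.0],1],[[0,-0.005,0],[0,0,5.0],1],[[0,-0.005,0],[0,0,5.0],1]]'

```text
time: 7.75
eef_pos: [0.4993, -0.3167, 0.0462]
eef_rot: [-0.157, 3.137, -0.002]
wrist_force: [-0.5, 0.3, -1.7]
width: 0.0354
grasp_force: 60.5
```

Emit:
jog_arm --moves '[[[0,0,0],[0,0,0.1],1],[[0,0,0],[0,0,0.1],1],[[0,0,0],[0,0,0.1],1]]'

```text
time: 8.05
eef_pos: [0.4989, -0.3165, 0.0447]
eef_rot: [0.157, -3.137, 0.001]
wrist_force: [-0.2, -0.5, -1.9]
width: 0.0359
grasp_force: 60.5
```

Emit:
jog_arm --moves '[[[0,0,0],[0,0,0.1],1],[[0,0,0],[0,0,0.2],1],[[0,0,0],[0,0,0.2],1],[[0,0,0],[0,0,0.2],1]]'

```text
time: 8.45
eef_pos: [0.4988, -0.3164, 0.0427]
eef_rot: [0.157, -3.137, 0.001]
wrist_force: [-0.2, 0.8, 0.1]
width: 0.0358
grasp_force: 60.6
```

Emit:
jog_arm --moves '[[[0,0,0],[0,0,0.05],0.3],[[0,0,0],[0,0,0],0],[[0,0,0],[0,0,0],-0.5],[[0,0,0],[0,0,0],-1],[[0,0,0],[0,0,0],-1],[[0,0,0],[0,0,0],-1],[[0,0,0],[0,0,0],-1]]'

```text
time: 9.15
eef_pos: [0.4988, -0.3164, 0.0425]
eef_rot: [0.157, -3.137, 0.001]
wrist_force: [-0.6, -0.3, 0.3]
width: 0.0856
grasp_force: 0.0
```

Emit:
jog_arm --moves '[[[0,0,0],[0,0,-2],-1],[[0,0,0],[0,0,-5],-1],[[0,0,0],[0,0,-9],-1],[[0,0,0],[0,0,-13],-1],[[0,0,0],[0,0,-17],-1],[[0,0,0],[0,0,-20],-1],[[0,0,0],[0,0,-20],-1]]'

```text
time: 9.85
eef_pos: [0.501, -0.318, 0.2476]
eef_rot: [-0.157, 3.131, -0.006]
wrist_force: [0.3, -0.7, -0.1]
width: 0.0852
grasp_force: 0.0
```

```bash
python3 - <<'E'
from go import *
from fit import *
from rig import viewer
W1=dict(np.load('w1.npz')); W1={k:(v.item() if v.ndim==0 else v) for k,v in W1.items()}
W=viewer.get_image('wrist');T=viewer.get_image('top');S=viewer.get_image('scene')
np.savez('T2.npz',**T);np.savez('S2.npz',**S)
cv2.imwrite('pics/k1.png',np.vstack([np.hstack([cv2.resize(T['img'][120:200,235:335],(400,320),interpolation=cv2.INTER_CUBIC),cv2.resize(S['img'][195:295,270:370],(400,320),interpolation=cv2.INTER_CUBIC)]),cv2.resize(W['img'],(448,280)).repeat(1,1) if 0 else np.hstack([cv2.resize(W['img'],(400,250)),np.zeros((250,400,3),np.uint8)])]))
ct=lambda x,y:(200+x/2.8-.3,90+y/2.7-.3)
cs=lambda x,y:(200+x*220/426-.3,80+y*310/600-.3)
obs=[(T,ct(191,177),30,75,0),(T,ct(179,237),90,75,0),(T,ct(294,253),210,75,0),(T,ct(310,195),270,75,0),(S,cs(218,357),30,75,0),
 (W1,(322,257.5),210,75,0),(W1,(286.5,333),270,75,0)]
f=lambda q:np.concatenate([proj(p,pol(q,a,r/1e3,h/1e3))-uv for p,uv,a,r,h in obs])
for o in (obs[:5],obs):
    g=lambda q:np.concatenate([(proj(p,pol(q,a,r/1e3,h/1e3))-uv)/(3 if p is W1 else 1) for p,uv,a,r,h in o])
    r=least_squares(g,[.6,.05,0.2,0]); print(r.x,r.fun.reshape(-1,2).round(1).tolist())
q=r.x
print('predicted knob top/foot T',proj(T,pol(q,-30,.075,.082)),proj(T,pol(q,-30,.075,.02)),'S',proj(S,pol(q,-30,.075,.082)),proj(S,pol(q,-30,.075,.02)))
for d in viewer.cut_out('post',W)[:2]: print('post W',d['conf'],d['extent'])
print('proj post if on pad', proj(W,[.499,-.316,.106]),proj(W,[.499,-.316,.006]))
print(get_obs()['time'])
E
```

```text
[0.59778053 0.07194975 0.25898122 0.05222428] [[0.1, -0.1], [-0.0, -0.1], [0.1, 0.0], [-0.2, 0.0], [0.1, -0.1]]
[0.59808581 0.07286049 0.2675035  0.04535928] [[-0.2, -0.1], [-0.3, -0.1], [-0.2, -0.1], [-0.5, -0.1], [0.2, 0.1], [-0.6, -0.3], [-0.6, -0.5]]
predicted knob top/foot T [294.46425549 158.71528178] [292.29826787 149.79710004] S [303.30277098 231.5988897 ] [296.41238748 246.18329426]
post W 0.91 [293.7, 143.5, 344.4, 199.8]
proj post if on pad [319.55765478 185.51873278] [319.43619496 163.3812618 ]
10.05
```

View pics/k1.png

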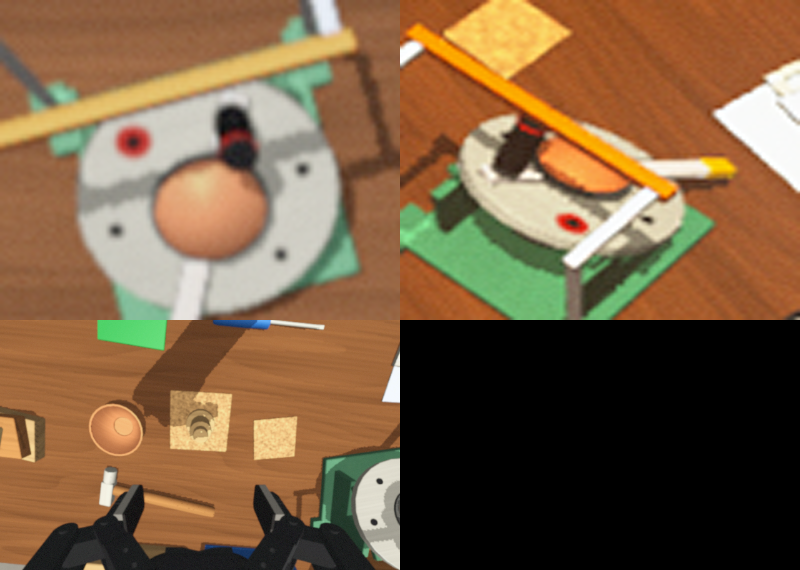

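The post stands centred on the large cork pad. In the top crop the knob's free end is at image pixel (295,159), which matches the fit (294.5,158.7). The lamp bar runs behind the knob. The next step is the pre-approach in line with the knob's axis.

```bash
cat >> go.py <<'E'
from fit import frame,pol
Q=[.598,.0722,.262,.05]
psi=Q[2]; P0,RP=frame(Q); n=RP.apply([0,0,1]); sy=np.array([-np.sin(psi),np.cos(psi),0])
RK=Ro.from_matrix(np.c_[np.cross(sy,-n),sy,-n])
def knob(sw,h): # TCP target: swing deg, TCP height above plate
    return pol(Q,-30+sw,.075,h)
E
python3 -c "
from go import *
print('n',n,'knob',knob(0,.051))
print('pre',knob(0,.15))
rel(knob(0,.15),RK); rel([.46,-.12,.31],RK)"
```

```text
n [-0.5540025  -0.14856365  0.81915204] knob [0.63141434 0.04574504 0.19506009]
pre [0.57656809 0.03103724 0.27615614]
turn [-0.048, -0.612, -0.157] shift cm [-11.25, 33.72, -3.51] rows 7.1 t 10.05 w 0.0855 F [ 0.8 -0.1 -0.4]
turn [-0.048, -0.612, -0.157] shift cm [1.87, 19.87, -6.87] rows 4.2 t 10.05 w 0.0855 F [ 0.8 -0.1 -0.4]
```

Emit:
jog_arm --moves '[[[-0.008,-0.1,-0.03],[0.3,3,-1.5],-0.3],[[-0.016,-0.2,-0.05],[0.6,6.5,-3],-0.3],[[-0.024,-0.3,-0.08],[1,10,-4.5],-0.3],[[-0.032,-0.4,-0.1],[1.4,14,-6],-0.3],[[-0.04,-0.5,-0.13],[1.8,18,-6.8],-0.3],[[-0.048,-0.612,-0.157],[1.9,19.9,-6.9],-0.3],[[-0.048,-0.612,-0.157],[1.9,19.9,-6.9],-0.3],[[-0.048,-0.612,-0.157],[1.9,19.9,-6.9],-0.3]]'

```text
time: 10.85
eef_pos: [0.4802, -0.1417, 0.2953]
eef_rot: [-0.355, 2.574, 0.151]
wrist_force: [-1.0, 0.2, 0.1]
width: 0.0556
grasp_force: 0.0
```

```bash
python3 -c "
from go import *
rel(knob(0,.15),RK)"
```

```text
turn [0.043, -0.061, -0.001] shift cm [-10.75, 13.79, 9.43] rows 4.0 t 10.85 w 0.0556 F [-1.   0.2  0.1]
```

Emit:
jog_arm --moves '[[[0.01,-0.02,0],[-2.5,3.3,2.2],-0.3],[[0.02,-0.04,0],[-5,6.6,4.4],-0.3],[[0.04,-0.06,0],[-8,10.3,7],-0.3],[[0.043,-0.061,0],[-10,12.8,8.8],-0.3],[[0.043,-0.061,0],[-10.7,13.8,9.4],-0.3],[[0.043,-0.061,0],[-10.7,13.8,9.4],-0.3],[[0.043,-0.061,0],[-10.7,13.8,9.4],-0.3],[[0.043,-0.061,0],[-10.7,13.8,9.4],-0.3]]'

```text
time: 11.65
eef_pos: [0.5763, 0.0252, 0.277]
eef_rot: [-0.319, 2.514, 0.1]
wrist_force: [0.3, 0.2, -0.4]
width: 0.0555
grasp_force: 0.0
```

```bash
python3 - <<'E'
from go import *
from rig import viewer
W=viewer.get_image('wrist'); np.savez('w3.npz',**W); cv2.imwrite('pics/w3.png',W['img'])
print('pred',[proj(W,knob(0,h)).round(1).tolist() for h in (.082,.051,.02)], 'axisTCP',proj(W,get_obs()['eef_pos']),'hole next',proj(W,pol(Q,30,.075,0)))
rel(knob(0,.15),RK); rel(knob(0,.032),RK)
E
```

```text
pred [[324.6, 216.2], [324.0, 202.6], [323.6, 191.7]] axisTCP [315.85355691 263.66328865] hole next [399.23432818 181.72429062]
turn [-0.006, -0.0, -0.008] shift cm [-0.07, 0.56, 0.19] rows 0.1 t 11.7 w 0.0558 F [-0.2  0.3  1.3]
turn [-0.006, -0.0, -0.008] shift cm [-0.07, 0.64, 11.99] rows 2.4 t 11.7 w 0.0558 F [-0.2  0.3  1.3]
```

View pics/w3.png

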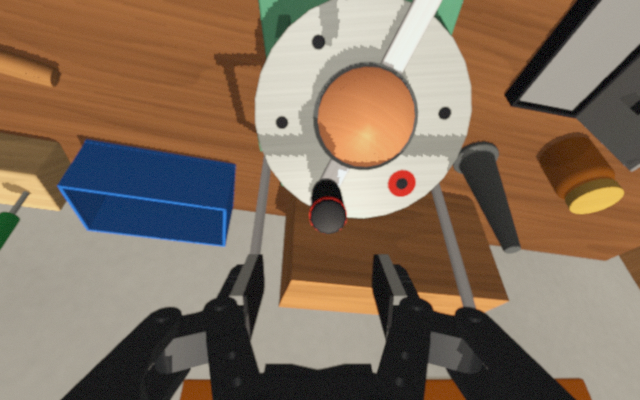

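The wrist view shows the knob's free end at (328,215) against a predicted (325,216), and the red ring at (401,183) against (399,182). That agrees within about 2 mm, so I'll approach along the axis.

Emit:
jog_arm --moves '[[[-0.006,0,-0.008],[0,0.7,1],-0.3],[[-0.006,0,-0.008],[0,0.7,3],-0.3],[[-0.006,0,-0.008],[0,0.7,5],-0.3],[[-0.006,0,-0.008],[0,0.7,7],-0.3],[[-0.006,0,-0.008],[0,0.7,9],-0.3],[[-0.006,0,-0.008],[0,0.7,11],-0.3],[[-0.006,0,-0.008],[0,0.7,12],-0.3],[[-0.006,0,-0.008],[0,0.7,12],-0.3],[[-0.006,0,-0.008],[0,0.7,12],-0.3],[[-0.006,0,-0.008],[0,0.7,12],-0.3]]'

```text
time: 12.7
eef_pos: [0.6419, 0.0509, 0.1805]
eef_rot: [-0.335, 2.51, 0.104]
wrist_force: [0.0, -0.3, -0.6]
width: 0.0555
grasp_force: 0.0
```

```bash
sed -i 's/^Q=.*/Q=[.598,.0732,.262,.05]/' go.py; python3 -c "
from go import *
rel(knob(0,.032),RK)"
```

```text
turn [0.0, 0.002, 0.003] shift cm [0.08, -0.13, 0.07] rows 0.0 t 12.7 w 0.0555 F [ 0.  -0.3 -0.6]
```

Emit:
jog_arm --moves '[[[0,0,0],[0,0,0],0],[[0,0,0],[0,0,0],0.3],[[0,0,0],[0,0,0],0.5],[[0,0,0],[0,0,0],1],[[0,0,0],[0,0,0],1],[[0,0,0],[0,0,0],1],[[0,0,0],[0,0,0],1]]'

```text
time: 13.4
eef_pos: [0.642, 0.0508, 0.1806]
eef_rot: [-0.335, 2.51, 0.104]
wrist_force: [-4.8, -0.9, 5.4]
width: 0.0269
grasp_force: 58.5
```

```bash
python3 -c "
from go import *
rel(knob(0,.032),RK);o=get_obs();print(o['grasp_force'],RK.inv().apply(o['wrist_force']))"
```

```text
turn [0.0, 0.002, 0.003] shift cm [0.09, -0.12, 0.07] rows 0.0 t 13.4 w 0.0269 F [-4.8 -0.9  5.4]
58.47707390785217 [ 0.85174496  0.41060708 -7.24432037]
```

Emit:
jog_arm --moves '[[[0,0,0],[0,0,-0.3],1],[[0,0,0],[0,0,-0.6],1],[[0,0,0],[0,0,-0.9],1],[[0,0,0],[0,0,-1.2],1],[[0,0,0],[0,0,-1.4],1],[[0,0,0],[0,0,-1.4],1],[[0,0,0],[0,0,-1.4],1],[[0,0,0],[0,0,-1.4],1]]'

```text
time: 14.2
eef_pos: [0.6347, 0.049, 0.1908]
eef_rot: [-0.334, 2.51, 0.104]
wrist_force: [9.4, 1.1, -7.2]
width: 0.0266
grasp_force: 59.6
```

```bash
python3 - <<'E'
from go import *
rel(knob(0,.046),RK);o=get_obs();R0=Ro.from_rotvec(o['eef_rot']);print(o['grasp_force'],RK.inv().apply(o['wrist_force']))
for s in range(6,61,6): print(s,(R0.inv().apply(knob(s,0)-knob(0,0))*100).round(2).tolist())
E
```

```text
turn [0.0, 0.002, 0.003] shift cm [0.07, -0.13, -0.06] rows 0.0 t 14.2 w 0.0266 F [ 9.4  1.1 -7.2]
59.570274353027344 [-3.59226179 -1.34515903 11.25603081]
6 [-0.32, 0.72, 0.0]
12 [-0.57, 1.46, 0.0]
18 [-0.74, 2.23, 0.0]
24 [-0.82, 3.01, 0.0]
30 [-0.83, 3.79, 0.0]
36 [-0.75, 4.57, 0.0]
42 [-0.59, 5.34, 0.0]
48 [-0.35, 6.09, 0.0]
54 [-0.03, 6.81, 0.0]
60 [0.35, 7.49, 0.0]
```

Emit:
jog_arm --moves '[[[0,0,0],[0,0,-0.1],1],[[0,0,0],[-0.32,0.72,-0.1],1],[[0,0,0],[-0.57,1.46,-0.1],1],[[0,0,0],[-0.74,2.23,-0.1],1],[[0,0,0],[-0.74,2.23,-0.1],1]]'

```text
time: 14.7
eef_pos: [0.6338, 0.0731, 0.1957]
eef_rot: [-0.336, 2.51, 0.105]
wrist_force: [8.6, 2.7, -6.4]
width: 0.0268
grasp_force: 59.7
```

```bash
python3 - <<'E'
from go import *
o=get_obs();print(o['grasp_force'],RK.inv().apply(o['wrist_force']))
R0=Ro.from_rotvec(o['eef_rot'])
rel(knob(18,.046),RK)
for s in range(24,61,6): print(s,(R0.inv().apply(knob(s,0)-knob(18,0))*100).round(2).tolist())
E
```

```text
59.73500847816467 [-3.64762058  0.35162011 10.41815208]
turn [0.002, 0.002, 0.004] shift cm [0.06, -0.26, 0.03] rows 0.1 t 14.7 w 0.0268 F [ 8.6  2.7 -6.4]
24 [-0.09, 0.78, 0.0]
30 [-0.09, 1.57, 0.0]
36 [-0.01, 2.35, 0.0]
42 [0.14, 3.12, 0.01]
48 [0.38, 3.86, 0.01]
54 [0.7, 4.58, 0.01]
60 [1.09, 5.26, 0.01]
```

Emit:
jog_arm --moves '[[[0,0,0],[-0.09,0.78,0],1],[[0,0,0],[-0.09,1.57,0],1],[[0,0,0],[-0.01,2.35,0],1],[[0,0,0],[0.14,3.12,0],1],[[0,0,0],[0.38,3.86,0],1],[[0,0,0],[0.7,4.58,0],1],[[0,0,0],[1.09,5.26,0],1],[[0,0,0],[1.09,5.26,0],1],[[0,0,0],[1.09,5.26,0],1]]'

```text
time: 15.6
eef_pos: [0.6098, 0.1219, 0.1878]
eef_rot: [-0.337, 2.514, 0.107]
wrist_force: [6.3, 4.3, -7.7]
width: 0.0267
grasp_force: 59.9
```

```bash
python3 - <<'E'
from go import *
from rig import viewer
o=get_obs();print(o['grasp_force'],RK.inv().apply(o['wrist_force']))
rel(knob(60,.046),RK)
W=viewer.get_image('wrist');T=viewer.get_image('top')
cv2.imwrite('pics/w4.png',np.hstack([W['img'][:,140:540],cv2.resize(T['img'][120:220,235:335],(400,400),interpolation=cv2.INTER_CUBIC)]))
E
```

```text
59.92550790309906 [-1.43621944  2.55923964 10.45161065]
turn [0.003, -0.002, 0.004] shift cm [-0.16, -0.33, -0.01] rows 0.1 t 15.6 w 0.0267 F [ 6.3  4.3 -7.7]
```

View pics/w4.png

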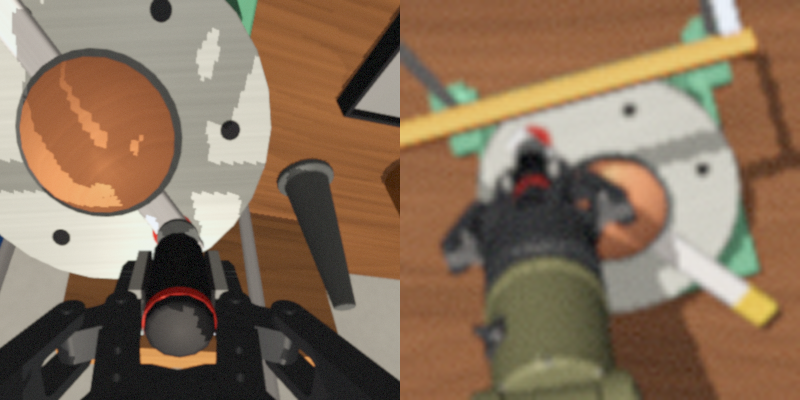

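The wrist and top views show the knob near the red ring, with red showing only on the far right side, so it has overshot a little. The tail tip is at top pixel (328,197). I'll measure the angle.

```bash
python3 - <<'E'
from go import *
T=dict(np.load('T2.npz')); T={k:(v.item() if v.ndim==0 else v) for k,v in T.items()}
# tail end-centre and tail axis points in top image
end=(235+(765)/4-.4,120+313/4-.4); mid=(235+(706)/4-.4,120+258/4-.4)
for d in (54,57,60,63,66): print(d,(proj(T,pol(Q,150+d,.16,.014))-end).round(1),(proj(T,pol(Q,150+d,.11,.014))-mid).round(1),(proj(T,pol(Q,-30+d,.075,.096))-(235+132/4,120+190/4)).round(1))
print('tangent px/deg',proj(T,pol(Q,211,.16,.014))-proj(T,pol(Q,210,.16,.014)))
# swing implied by measured TCP relative to start grip
o=get_obs(); l=RP.inv().apply(o['eef_pos']-P0); l0=RP.inv().apply(np.array([.6347,.049,.1908])-P0)
print('local',l,np.degrees(np.arctan2(l[1],l[0])),np.hypot(*l[:2]),'start',np.degrees(np.arctan2(l0[1],l0[0])),np.hypot(*l0[:2]))
E
```

```text
54 [-105.3    5.7] [-100.7    9.9] [3.  0.1]
57 [-103.4    4.1] [-99.3   8.8] [2. 1.]
60 [-101.6    2.4] [-98.    7.5] [1. 2.]
63 [-99.8   0.6] [-96.8   6.3] [0.1 3. ]
66 [-98.1  -1.3] [-95.7   4.9] [-0.7  4. ]
tangent px/deg [ 0.5973932  -0.59123532]
local [0.06355135 0.04089649 0.04586874] 32.762044732533376 0.07557312651788455 start -28.87628428773447 0.07497391086700614
```

Emit:
jog_arm --moves '[[[0,0,0],[-0.07,-0.13,0],1],[[0,0,0],[-0.14,-0.25,0],1],[[0,0,0],[-0.14,-0.25,0],1],[[0,0,0],[-0.14,-0.25,0.3],1],[[0,0,0],[-0.14,-0.25,0.5],1],[[0,0,0],[-0.14,-0.25,0.7],1],[[0,0,0],[-0.14,-0.25,0.7],1]]'

```text
time: 16.4
eef_pos: [0.6156, 0.121, 0.183]
eef_rot: [-0.337, 2.514, 0.107]
wrist_force: [5.0, 4.4, -6.7]
width: 0.027
grasp_force: 60.0
```

```bash
cat > st.py <<'E'
from go import *
o=get_obs(); l=RP.inv().apply(o['eef_pos']-P0)
print('local mm',(l*1e3).round(1),'ang',np.degrees(np.arctan2(l[1],l[0])).round(2),'F tool',RK.inv().apply(o['wrist_force']).round(1),'g',o['grasp_force'],o['time'])
E
python3 st.py
```

```text
local mm [65.  38.4 38.8] ang 30.6 F tool [-1.1  2.9  8.9] g 60.00622093677521 16.4
```

Emit:
jog_arm --moves '[[[0,0,0],[0,0,0.2],1],[[0,0,0],[0,0,0.4],1],[[0,0,0],[0,0,0.6],1],[[0,0,0],[0,0,0.7],1],[[0,0,0],[0,0,0.7],1],[[0,0,0],[0,0,0.7],1]]'

```text
time: 17.0
eef_pos: [0.6198, 0.1212, 0.1782]
eef_rot: [-0.336, 2.513, 0.106]
wrist_force: [3.6, 2.8, -5.6]
width: 0.0265
grasp_force: 60.6
```

```bash
python3 st.py
```

```text
local mm [65.6 37.5 32.5] ang 29.71 F tool [-0.3  1.7  7. ] g 60.59086561203003 17.0
```

Emit:
jog_arm --moves '[[[0,0,0],[0,0,0.1],1],[[0,0,0],[0,0,0.1],0.3],[[0,0,0],[0,0,0.1],0],[[0,0,0],[0,0,0.1],-0.3],[[0,0,0],[0,0,0.1],-0.3],[[0,0,0],[0,0,0.1],-0.3],[[0,0,0],[0,0,0.1],-0.3]]'

```text
time: 17.7
eef_pos: [0.621, 0.1205, 0.1782]
eef_rot: [-0.335, 2.512, 0.104]
wrist_force: [0.8, -0.1, -0.1]
width: 0.0557
grasp_force: 0.0
```

Emit:
jog_arm --moves '[[[0,0,0],[0,0,-1],-0.3],[[0,0,0],[0,0,-3],-0.3],[[0,0,0],[0,0,-5],-0.3],[[0,0,0],[0,0,-8],-0.3],[[0,0,0],[0,0,-11],-0.3],[[0,0,0],[0,0,-13],-0.3],[[0,0,0],[0,0,-13],-0.3],[[0,0,0],[0,0,-13],-0.3]]'

```text
time: 18.5
eef_pos: [0.555, 0.1025, 0.2841]
eef_rot: [-0.337, 2.514, 0.107]
wrist_force: [0.0, 0.2, -0.9]
width: 0.0555
grasp_force: 0.0
```

```bash
python3 - <<'E'
from go import *
from rig import viewer
W=viewer.get_image('wrist');T=viewer.get_image('top');S=viewer.get_image('scene')
r=lambda a:cv2.resize(a,(400,300),interpolation=cv2.INTER_CUBIC)
cv2.imwrite('pics/f1.png',np.vstack([np.hstack([r(W['img'][80:260,220:460]),r(T['img'][130:220,240:360])]),np.hstack([r(S['img'][195:285,280:400]),r(T['img'][140:290,300:500])])]))
for h in (.082,.092): print(h,[proj(p,pol(Q,30,.075,h)).round(1).tolist() for p in (W,T,S)])
print('tail',proj(T,pol(Q,210,.16,.014)),proj(S,pol(Q,210,.16,.014)))
E
python3 st.py
```

```text
0.082 [[317.9, 204.3], [268.8, 167.3], [322.4, 245.4]]
0.092 [[317.9, 208.9], [268.9, 168.9], [323.6, 243.0]]
tail [324.29925028 200.21371808] [316.30288103 220.17766818]
local mm [ 70.3  36.3 157.4] ang 27.31 F tool [ 0.3  1.  -0.9] g 0.0 18.65
```

View pics/f1.png

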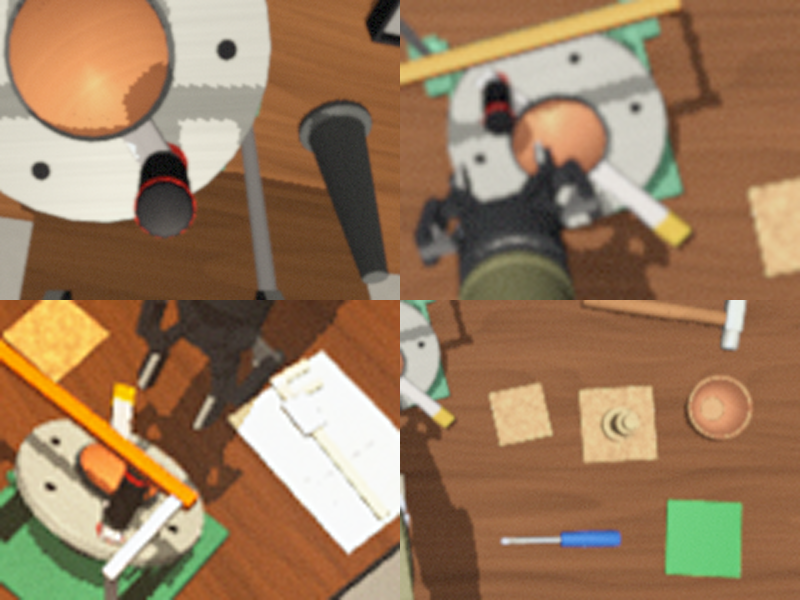

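The knob end is at wrist pixel (319,204), which matches the pin-home prediction (318,204) at the red hole. The tail is at (325,201) against a predicted (324,200). The post stands on the pad, the bystanders haven't moved and the gripper is clear.

```bash
python3 -c "
from rig import order
print(order.hand_in())"
```

```text
the job is handed in; nothing more can be done
None
```

I handed the job in at about 18.7 s of the 62 s. The last pictures show the post standing upright near the middle of the larger cork pad and the pin home in the red-ringed hole, with the gripper clear; the hand-in gave no verdict.

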